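# Hook the tool tray into the slotted rack and lock it down

## Task

Hang the small wooden tool tray on the steel rack: put its two hooked tabs into the slots of the two uprights, then push it down until the catch snaps over and it stays fully home. The height of the slots is not known exactly, so feel for them and force nothing; let go of the tray and leave the other things on the bench where they are.

Things in the scene. Friction and masses are not known exactly. Their poses are not given: they have to be found in the camera images.
- tray: Loose tool tray, 0.16 kg: wooden floor 60 (x) by 120 (y) mm with low lips, at the rear a steel back plate 120 wide, 50 high, 4 thick, in the middle an upright wooden divider. Origin: underside of the floor, under the divider, 36 mm before the plate's rear face (rear face x = +36 mm). x points rearward to the tabs, z up. It stands on the bench, tabs roughly away from the robot.
- tray_grip (a point): Where to grip the tray, from above: on the divider, 55 mm above the tray's origin. The divider is 12 mm thick (y), 54 mm long (tray x -22 to +32 mm), its top 72 mm above the tray's underside; side lips 22 mm and front lip 18 mm high. Axes as the tray.
- tray_tabs (a point): On the plate's rear face (tray x 36, y 0, z 27 mm), level with the tabs' lowest points. The two hook tabs, at y -40 and +40 mm, stand 12.5 mm out of the face, 8 mm wide: a neck 11 to 19 mm above this point, and from 6 mm out a lip hanging from it down to this level. A rib in the middle (y 0, 8 mm out, tray z 17 to 23 mm) is for the catch.
- rack: Fixed rack: wooden base 110 by 150 by 10 mm, two posts and on them a steel head with two slotted uprights, 30 mm wide, about 165 mm high, at y -40 and +40 mm. Origin on the bench below the uprights' front face (plane x = 0), midway between them; x points front to back: the tray comes from -x. z up. The tray must never bear on the rack with more than 45 N: it bends.
- slot_nominal (a point): Nominal level of the slots' lower edges: front face, midway between the uprights, 118 mm up. The head is clamped up to 14 mm higher or lower than this; the point does not show it: feel for it. One slot per upright, 13 mm wide (y), 22.5 mm high, in a 4 mm web, blank above and below. Tabs enter when their lowest points are 0 to 3.5 mm above the lower edges, else they butt on the web 12.5 mm short.
- tray_home (a point): Nominal place of the tray's origin when home (rack x -36, y 0, z 80 mm; the head's shift of up to 14 mm up or down adds to z), axes as the rack. The tabs enter 11 to 14.5 mm above home, until the plate meets the uprights; then push straight down till the necks rest on the slots' edges. A sprung roller resists with about 8 to 15 N, then snaps over the tray's rib; unpushed, the tray hangs on it.
- seat_pin (a joint): Brass pin, 8 mm diameter, standing out of a lug of the rack's head under the tray's floor, on a light spring (about 1 N): how far it is pressed down, in m. 0 free and while the tray hangs unlocked on the roller, about 0.005 with the tray fully home and locked.
- thumb_plane: Bystander: small wooden finger plane, 25 x 60 x 34 mm, origin at the centre of its underside.
- glue_jar: Bystander: glass jar with a white lid, 59 mm diameter, 73 mm high, origin at the centre of its underside.
- spool_clamp: Bystander: wooden spool clamp lying on its side, 110 x 30 x 30 mm, origin at the centre of its underside.
- sanding_block: Bystander: brown wooden block, 58 x 88 x 34 mm, origin at the centre of its underside.
- cork_block: Bystander: cork block, 44 x 70 x 28 mm, origin at the centre of its underside.
- bored_block: Bystander: wooden block with a bored hole, 42 x 56 x 30 mm, origin at the centre of its underside.
Things that resemble listed ones, but are neither listed nor needed, are in the scene too. There is more than one size of the rack; the job needs the larger.

How it is judged:
By the outcome, as a careful person would: the job done as asked, in the order asked, and still so for the second after the job is handed in, with the robot touching nothing.
It also fails if it takes over 54 s, if anything falls off the work surface, if the arm or the gripper's body presses on something with over 40 N, if the wrist force passes 120 N, or if a joint passes its speed limit or range.

## Robot

A 6-joint arm with a two-finger parallel gripper is mounted at the origin on a cart in front of the work surface, level with it; the furniture and walls round the work are solid. World frame = base frame: x ahead of the robot, y to its left, z up, the work surface at z = 0. Lengths are in m, angles in rad, forces in N, time in s.
With the tool pointing down it reaches from about 0.275 to 0.725 m from the base axis. Payload 5.6 kg.
Tool frame: the origin (TCP) lies midway between the tips of the shut fingers; the grasp point (between the pads) lies grip_depth behind it (grip_depth is the distance from the TCP to the grasp point, in m); y points along the fingers, x is the direction in which the jaws open and shut, and the axes are right-handed (so a half turn about y gives the same grasp; the last joint's range is limited). The gripper opens to 85 mm and grips with 20 to 120 N. Pads are 22 mm wide; open, the fingers measure 114 mm over their backs; the gripper's body (76 mm by 85 mm) begins 54 mm behind the grasp point. The pads swing forward as they close: fully open they stand 13 mm farther back than shut.
Start: joints at [1.498, 0.255, 0.108, 0, -1.424, -0.285], TCP at [0.193, 0.515, 0.231] pointing down, gripper open.
Joint ranges: [-2.95, 2.95], [-1.21, 1.97], [-1.09, 1.5], [-2.87, 1.71], [-2.94, -0.07], [-3.05, 3.05]. Speed limits (rad/s): [2.57, 2.57, 3.14, 3.14, 3.14, 3.14].

## Interface

Orientations are given as a unit quaternion [w, x, y, z].
In Python, from station import * gives the robot as it stands.
- The arm moves only by the shell command python3 -m jog 'ROWS'. ROWS is JSON, a list of rows, each a list of 7 numbers: the shift along the tool's x, y, z in m, then the turn, a rotation vector about the tool's x, y, z in degrees, then the finger opening in m, from 0 to 0.0854. In form: [[dx, dy, dz, wx, wy, wz, jaw], ...]. A call has 1 to 8 rows; each row shifts and turns the pose as measured when the row begins, along the tool's axes as they then stand; what a row does not reach is not made up. A row lasts 1/10 s, in which the tool goes at most 50 mm and 8.59 degrees, less where a joint would pass 70% of its speed; a pose out of reach is approached as far as the arm can. A call is refused whole if a number of a shift passes 0.05 or a number of a turn 8.59, either way. A call with a gripper value outside its range is refused whole. The fingers move at their own pace and stop on an object; the grip force is fixed at half the most. Time passes only in rows, so rows that do not move let the fingers close. It gives the time, the measured TCP pose, the force and the opening at its end, in the units of the state.
- read_state(): the state, without advancing time (a new reading comes with each control period).
- get_image(name): name is "scene" or "top"; returns (picture, depth): 400x640x3 uint8, red, green, blue; 400x640 float32, m along the optical axis (not along the pixel's ray), 0 where there is no reading.
- calibration(name): a dict with "fx", "fy", "cx", "cy" (pixels), "k1" (the pictures are not rectified: a ray, as slopes to the right and down, at radius r is drawn at 1 + k1 r^2 times it, then the intrinsics apply), "R" (3x3) and "t" (3): a world point X has camera coordinates R X + t. Camera axes: x right, y down, z forward; pixel columns grow to the right and rows downward; lengths in m; the calibration is good to about 2 mm. A picture is of the moment at which its call begins. calibration takes no time and is no camera call.
- finish_job(): hands the job in, once; it reports no verdict.
The state is a dict: "t": time; "joint_pos": joint angles; "qvel": joint speeds; "joint_efforts": joint torques, N m; "tool_pos": TCP position; "tool_rot": TCP orientation; "force": force on the tool from outside, world axes, zero at the start; "moment": the same for the moment, N m; "width": opening from 0.0 (shut) to 1.0 (fully open).
Only numpy, scipy, OpenCV 4.12 (cv2) and the standard library are available. Lean on these libraries where they do the work, as an engineer would, in place of code of your own. Each camera call takes 0.05 s, during which the arm holds its last target. There are 200 camera calls.

## Working session

There is one attempt and no reset: what is moved stays moved. The work goes in short steps, Python scripts to look and compute and a shell command to move; the robot and the scene stay as the last step left them, time stands still between calls to the robot, and variables do not carry over. Pictures are saved under pics/ and viewed, about 8 in all and at most 12, crops included, and the job is handed in when it is done.

```bash
mkdir -p pics
cat > h.py <<'E'
from station import *
import numpy as np, cv2
def snap(name,tag):
    p,d=get_image(name); np.savez(f'pics/{tag}.npz',p=p,d=d); cv2.imwrite(f'pics/{tag}.png',p[:,:,::-1]); return p,d
def crop(tag,x0,y0,x1,y1,s):
    p=cv2.imread(f'pics/{tag}.png')[y0:y1,x0:x1]; cv2.imwrite(f'pics/{tag}_c.png',cv2.resize(p,None,fx=s,fy=s,interpolation=cv2.INTER_CUBIC))
def cloud(name,d):
    c=calibration(name); v,u=np.mgrid[0:400,0:640].astype(float)
    K=np.array([[c['fx'],0,c['cx']],[0,c['fy'],c['cy']],[0,0,1.]])
    n=cv2.undistortPoints(np.stack([u.ravel(),v.ravel()],1)[:,None],K,np.array([c['k1'],0,0,0.]))[:,0]
    P=np.c_[n,np.ones(len(n))]*d.reshape(-1,1)
    W=(P-np.array(c['t']))@np.array(c['R']); W[d.ravel()==0]=np.nan
    return W.reshape(400,640,3)
def proj(name,X):
    c=calibration(name); R=np.array(c['R'])
    K=np.array([[c['fx'],0,c['cx']],[0,c['fy'],c['cy']],[0,0,1.]])
    return cv2.projectPoints(np.array(X,float).reshape(-1,1,3),cv2.Rodrigues(R)[0],np.array(c['t'],float),K,np.array([c['k1'],0,0,0.]))[0][:,0]
E
python3 - <<'E'
from h import *
for n in('scene','top'): snap(n,n+'0'); c=calibration(n); print(n,{k:np.round(c[k],3).tolist() for k in c})
print(read_state()); import station; print([x for x in dir(station) if x[0]!='_'])
E
```

```text
scene {'fx': 455.977, 'fy': 455.977, 'cx': 316.406, 'cy': 200.224, 'k1': 0.014, 'R': [[0.577, -0.816, 0.01], [-0.364, -0.269, -0.892], [0.731, 0.511, -0.453]], 't': [-0.334, 0.313, 0.919]}
top {'fx': 381.653, 'fy': 381.653, 'cx': 325.672, 'cy': 198.76, 'k1': -0.081, 'R': [[-0.013, -1.0, -0.001], [-0.997, 0.013, -0.08], [0.08, -0.0, -0.997]], 't': [0.015, 0.564, 1.332]}
{'t': 0.1, 'joint_pos': array([ 1.49760956e+00,  2.55675483e-01,  1.07139216e-01, -3.98894929e-04,
       -1.42386086e+00, -2.84580022e-01]), 'qvel': array([ 0.00079006, -0.00134529,  0.00262963,  0.00282588, -0.00024078,
        0.00012616]), 'joint_efforts': array([-1.92411891e-03, -3.87603700e+01,  2.38474113e+01,  5.37779376e+00,
       -3.79565579e-03,  3.77560980e-06]), 'tool_pos': array([0.19241445, 0.51479089, 0.23049836]), 'tool_rot': array([-0.40257461,  0.40350309, -0.58064607,  0.58135108]), 'force': array([-0.11293077, -0.03679877, -0.88093048]), 'moment': array([-0.01371763,  0.01170169, -0.00030305]), 'width': 0.9970951828393302}
['IKError', 'calibration', 'finish_job', 'get_image', 'grip_depth', 'read_state']
```

View pics/scene0.png

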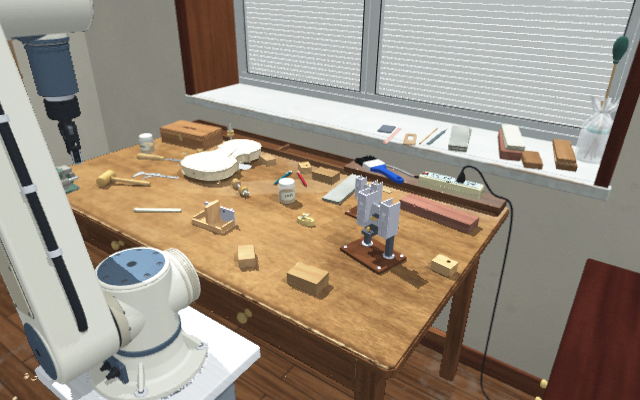

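View pics/top0.png

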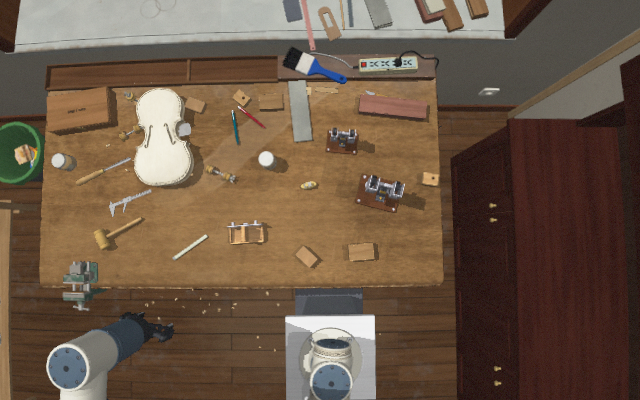

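The tray is at top (246,233), the only such thing in view. There are two rack candidates: top (381,190), which looks larger, and top (342,140), smaller and further back. I'll take a close crop and measure.

Run:
```python
from h import *
p=cv2.imread('pics/top0.png')
a=cv2.resize(p[215:250,220:275],None,fx=8,fy=8,interpolation=cv2.INTER_CUBIC)
b=cv2.resize(p[120:215,320:412],None,fx=5,fy=5,interpolation=cv2.INTER_CUBIC)
s=cv2.imread('pics/scene0.png'); e=cv2.resize(s[170:275,335:410],None,fx=4,fy=4,interpolation=cv2.INTER_CUBIC)
f=cv2.resize(s[195:240,185:245],None,fx=5,fy=5,interpolation=cv2.INTER_CUBIC)
o=np.zeros((600,800,3),np.uint8)
o[:280,:440]=a; o[285:285+225,:300]=f;o[:475,440:800]=b[:,:360]; 
cv2.imwrite('pics/c1.png',o)
W=cloud('top',np.load('pics/top0.npz')['d'])
for lo,hi,box in[(0.06,0.09,(215,250,220,275)),(0.035,0.055,(215,250,220,275)),(.13,.2,(165,215,352,412)),(.09,.2,(120,160,320,362)),(0.006,0.02,(165,215,352,412))]:
    y0,y1,x0,x1=box;Q=W[y0:y1,x0:x1].reshape(-1,3);Q=Q[(Q[:,2]>lo)&(Q[:,2]<hi)]
    print(box,lo,len(Q),Q.min(0).round(3),Q.max(0).round(3),cv2.minAreaRect((Q[:,:2]*1000).astype(np.float32)))
V=cloud('scene',np.load('pics/scene0.npz')['d'])
Q=V[170:275,335:410].reshape(-1,3);Q=Q[(Q[:,2]>.10)&(Q[:,0]<.56)]
print(Q.min(0),Q.max(0))
```

```text
(215, 250, 220, 275) 0.06 65 [0.42  0.282 0.062] [0.471 0.295 0.081] ((445.48040771484375, 288.9226379394531), (51.52396011352539, 12.566590309143066), 1.5587507486343384)
(215, 250, 220, 275) 0.035 75 [0.422 0.235 0.037] [0.492 0.353 0.055] ((474.7596435546875, 294.22314453125), (84.6772232055664, 81.72041320800781), 48.71261215209961)
(165, 215, 352, 412) 0.13 310 [ 0.557 -0.242  0.13 ] [ 0.632 -0.126  0.182] ((596.3766479492188, -185.6551513671875), (111.74949645996094, 54.438209533691406), 74.62472534179688)
(120, 160, 320, 362) 0.09 137 [ 0.758 -0.094  0.09 ] [ 0.802 -0.013  0.127] ((780.9642333984375, -53.81098175048828), (81.08636474609375, 39.35770797729492), 85.3698501586914)
(165, 215, 352, 412) 0.006 715 [ 0.515 -0.301  0.006] [ 0.685 -0.091  0.02 ] ((600.8222045898438, -195.4973907470703), (207.94940185546875, 171.1599578857422), 89.1007080078125)
[ 0.55173826 -0.23536822  0.10001974] [ 0.55999824 -0.20707319  0.1766666 ]
```

View pics/c1.png

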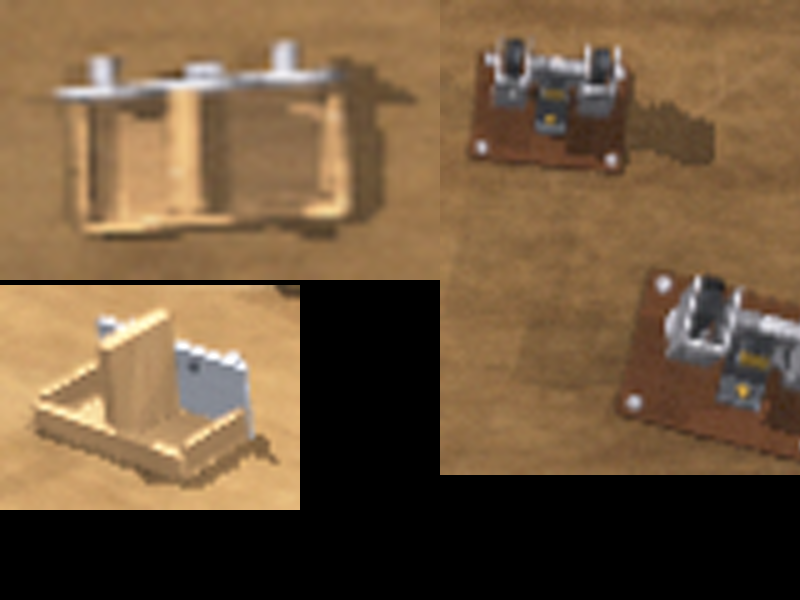

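Run:
```python
from h import *
D={}
for n in('top','scene'):
    ds=[get_image(n) for _ in range(6)]; d=np.array([x[1] for x in ds]); d[d==0]=np.nan
    print(n,'noise',np.nanmedian(np.nanstd(d,0))); D[n]=np.nanmedian(d,0); np.save(f'pics/{n}_d.npy',D[n])
    D[n]=np.nan_to_num(D[n])
T=cloud('top',D['top']);S=cloud('scene',D['scene'])
# fit helper: plane normal yaw of vertical faces through local normals
def sel(W,x0,x1,y0,y1,z0,z1):
    Q=W.reshape(-1,3); return Q[(Q[:,0]>x0)&(Q[:,0]<x1)&(Q[:,1]>y0)&(Q[:,1]<y1)&(Q[:,2]>z0)&(Q[:,2]<z1)]
img=cv2.imread('pics/top0.png')
hsv=cv2.cvtColor(img,cv2.COLOR_BGR2HSV)
print('base px',hsv[200,365],'bench',hsv[215,340])
Q=T[165:215,352:412]; m=(Q[...,2]>.004)&(Q[...,2]<.018); q=Q[m]; c=hsv[165:215,352:412][m]
k=(c[:,2]<115)&(c[:,0]<12)|(c[:,0]>170); print('base',k.sum(),cv2.minAreaRect((q[k,:2]*1000).astype(np.float32)))
for W,n in((T,'top'),(S,'scene')):
    q=sel(W,.52,.68,-.28,-.1,.09,.22)
    print(n,len(q),'zpct',np.nanpercentile(q[:,2],[50,90,95,98,100]).round(4))
th=np.radians(-15); r=np.array([np.cos(th),np.sin(th)])
q=sel(S,.52,.68,-.28,-.1,.10,.2); u=q[:,:2]@r; v=q[:,:2]@np.array([-r[1],r[0]])
h,e=np.histogram(u,bins=np.arange(u.min(),u.max()+.003,.003)); print(list(zip(e.round(3),h)))
np.save('pics/rq.npy',q)
q=sel(T,.40,.52,.2,.38,.06,.09); print('div',cv2.minAreaRect((q[:,:2]*1000).astype(np.float32)),q.mean(0),np.median(q[:,2]))
for W,n in((T,'top'),(S,'scene')):
    q=sel(W,.46,.52,.2,.38,.028,.056)
    l=cv2.fitLine((q[:,:2]*1000).astype(np.float32),cv2.DIST_HUBER,0,.1,.01).ravel(); print('plate',n,len(q),l,np.degrees(np.arctan2(-l[0],l[1])),q.min(0),q.max(0))
print('tray bbox low',cv2.minAreaRect((sel(T,.38,.50,.2,.38,.008,.026)[:,:2]*1000).astype(np.float32)))
o=np.zeros((600,800,3),np.uint8)
s=cv2.imread('pics/scene0.png'); e=cv2.resize(s[172:272,340:410],None,fx=6,fy=6,interpolation=cv2.INTER_CUBIC); o[:600,:420]=e
b=cv2.resize(img[170:215,352:408],None,fx=6,fy=6,interpolation=cv2.INTER_CUBIC);o[:270,430:766]=b
cv2.imwrite('pics/c2.png',o)
```

```text
top noise 0.0026254759
scene noise 0.0027341677
base px [ 11 154  91] bench [ 16 127 148]
base 400 ((584.0822143554688, -182.17828369140625), (149.1315155029297, 108.14362335205078), 75.3741226196289)
top 477 zpct [0.1434 0.1763 0.1773 0.1782 0.1792]
scene 1350 zpct [0.1352 0.171  0.1742 0.1755 0.1767]
[(np.float64(0.595), np.int64(359)), (np.float64(0.598), np.int64(102)), (np.float64(0.601), np.int64(59)), (np.float64(0.604), np.int64(60)), (np.float64(0.607), np.int64(53)), (np.float64(0.61), np.int64(74)), (np.float64(0.613), np.int64(60)), (np.float64(0.616), np.int64(58)), (np.float64(0.619), np.int64(92)), (np.float64(0.622), np.int64(74)), (np.float64(0.625), np.int64(42)), (np.float64(0.628), np.int64(44)), (np.float64(0.631), np.int64(41)), (np.float64(0.634), np.int64(37)), (np.float64(0.637), np.int64(38)), (np.float64(0.64), np.int64(10))]
div ((445.5845031738281, 288.8609924316406), (51.24676513671875, 11.511177062988281), 1.004467248916626) [0.4447997  0.28914694 0.07140694] 0.07184659951778932
plate top 72 [ 6.1937436e-02 -9.9808002e-01  4.7557620e+02  2.9236746e+02] -176.44896 [0.46088507 0.2352152  0.02862943] [0.49197058 0.35220506 0.05325665]
plate scene 142 [ 7.552038e-02 -9.971443e-01  4.744802e+02  2.712991e+02] -175.66887 [0.46071153 0.23177275 0.0284307 ] [0.49309388 0.35259067 0.05568203]
tray bbox low ((447.7047424316406, 292.03424072265625), (69.61638641357422, 118.3470458984375), 4.153956890106201)
  var = nanvar(a, axis=axis, dtype=dtype, out=out, ddof=ddof,
<stdin>:5: RuntimeWarning: All-NaN slice encountered
```

View pics/c2.png

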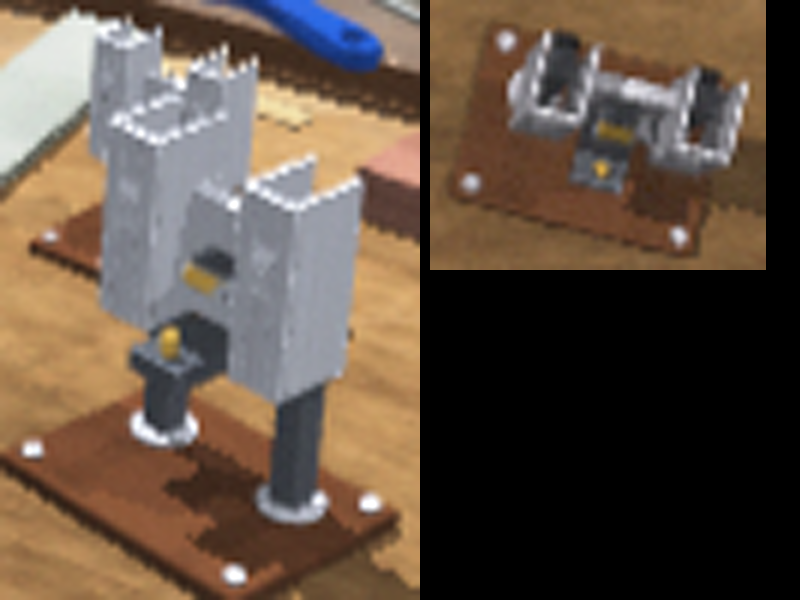

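```bash
python3 - <<'E' 2>/dev/null
from h import *
q=np.load('pics/rq.npy')
th=np.radians(-14.6)
for it in range(3):
    r=np.array([np.cos(th),np.sin(th)]);s=np.array([-r[1],r[0]])
    u=q[:,:2]@r;v=q[:,:2]@s
    u0=np.median(u[u<np.percentile(u,25)]); k=abs(u-u0)<.004
    a=np.polyfit(v[k],u[k],1); print(np.degrees(th),u0,k.sum(),a); th-=np.arctan(a[0])
k=abs(u-u0)<.0035
h,e=np.histogram(v[k],bins=np.arange(v[k].min(),v[k].max()+.003,.003));print(list(zip(e.round(4).tolist(),h.tolist())))
# top view: upper ends of uprights
T=cloud('top',np.nan_to_num(np.load('pics/top_d.npy'))).reshape(-1,3)
k=(T[:,0]>.52)&(T[:,0]<.68)&(T[:,1]>-.28)&(T[:,1]<-.1)&(T[:,2]>.15);t=T[k]
v=t[:,:2]@s;u=t[:,:2]@r;print('top v',v.min(),v.max(),np.mean([v.min(),v.max()]),'u',u.min(),u.max(),'z',np.median(t[:,2]))
c=np.array([.58408,-.18218]);print('base centre u,v',c@r,c@s)
# slot candidates on front plane
C=calibration('scene');K=np.array([[C['fx'],0,C['cx']],[0,C['fy'],C['cy']],[0,0,1.]])
R=np.array(C['R']);t0=np.array(C['t']);o=-R.T@t0
for px in[(270,205),(258,395),(265,245),(263,275),(140,130),(130,180),(130,210)]:
    p=(340+px[0]/6,172+px[1]/6)
    n=cv2.undistortPoints(np.array([[p]]),K,np.array([C['k1'],0,0,0.]))[0,0];d=R.T@np.r_[n,1]
    l=(u0-o[:2]@r)/(d[:2]@r);X=o+l*d;print(px,X.round(3),'v',(X[:2]@s).round(4))
s_=cv2.imread('pics/scene0.png')[172:272,340:410]
g=cv2.createCLAHE(4,(3,3)).apply(s_[:,:,1]); cv2.imwrite('pics/c3.png',cv2.resize(g[10:70,10:65],None,fx=10,fy=10,interpolation=cv2.INTER_CUBIC))
E
```

```text
-14.600000000000001 0.5967878756784855 461 [0.0053238  0.59750909]
-14.90502812002993 0.5969489437994177 456 [0.00122249 0.59749851]
-14.975071621429704 0.5970042396349088 456 [7.71414562e-07 5.97498083e-01]
[(-0.0826, 30), (-0.0796, 26), (-0.0766, 25), (-0.0736, 17), (-0.0706, 18), (-0.0676, 20), (-0.0646, 17), (-0.0616, 23), (-0.0586, 27), (-0.0556, 21), (-0.0526, 13), (-0.0496, 0), (-0.0466, 0), (-0.0436, 0), (-0.0406, 0), (-0.0376, 0), (-0.0346, 0), (-0.0316, 0), (-0.0286, 0), (-0.0256, 0), (-0.0226, 0), (-0.0196, 0), (-0.0166, 0), (-0.0136, 0), (-0.0106, 0), (-0.0076, 0), (-0.0046, 6), (-0.0016, 37), (0.0014, 23), (0.0044, 13), (0.0074, 20), (0.0104, 18), (0.0134, 16), (0.0164, 18), (0.0194, 18), (0.0224, 23), (0.0254, 18), (0.0284, 3)]
top v -0.08074312668757973 0.03022338957908496 -0.025259868554247382 u 0.5970922512765114 0.6409639552347937 z 0.17514248214938888
base centre u,v 0.611318761771458 -0.025067315496705572
(270, 205) [ 0.559 -0.221  0.173] v -0.0691
(258, 395) [ 0.558 -0.224  0.081] v -0.0718
(265, 245) [ 0.559 -0.22   0.153] v -0.0683
(263, 275) [ 0.559 -0.221  0.139] v -0.0687
(140, 130) [ 0.579 -0.147  0.178] v 0.0074
(130, 180) [ 0.58  -0.143  0.152] v 0.0115
(130, 210) [ 0.579 -0.144  0.138] v 0.0104
```

View pics/c3.png

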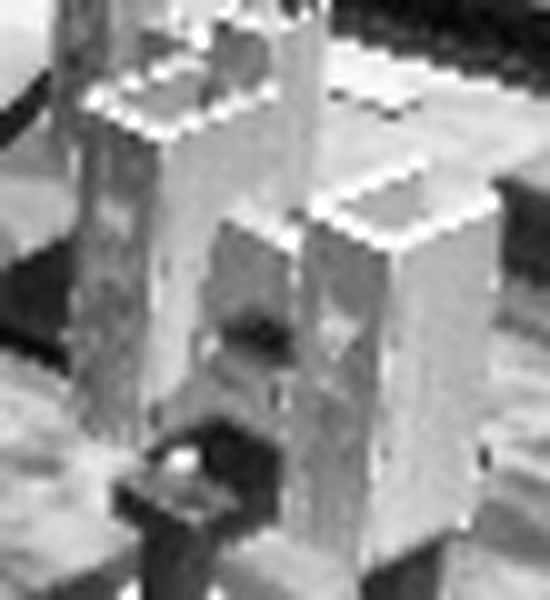

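Slot patches show faintly at about scene (384,212) and (361,200), so the head seems shifted up. I expect the lower edge at roughly 0.128–0.135 m, to be felt. Next, the tool axes and the travel to above the tray.

```bash
cat >> h.py <<'E'
from scipy.spatial.transform import Rotation as Rn
def toolR(st): q=st['tool_rot']; return Rn.from_quat([q[1],q[2],q[3],q[0]]).as_matrix()
RY=np.radians(-14.8); RX=np.array([np.cos(RY),np.sin(RY)]);RS=np.array([-RX[1],RX[0]])
def go(grasp,yaw):
    """to bring grasp point to world position with jaw (tool x) along +-(y axis of yaw deg)"""
    st=read_state();R=toolR(st);gd=grip_depth
    a=np.radians(yaw); xt=np.array([-np.sin(a),np.cos(a),0]); 
    if xt@R[:,0]<0: xt=-xt
    yt=np.array([0,0,-1.]);Rt=np.stack([xt,yt,np.cross(xt,yt)],1)
    tcp=np.array(grasp)-gd*Rt[:,1]
    print('R\n',R.round(3)) if 0 else None
    rv=Rn.from_matrix(R.T@Rt).as_rotvec(degrees=True)
    d=tcp-st['tool_pos']
    print('turn(tool deg)',rv.round(2),'shift now-axes mm',(1000*R.T@d).round(1),'shift after turn mm',(1000*Rt.T@d).round(1),'t',round(st['t'],2),'tcp',st['tool_pos'].round(4),'q6',st['joint_pos'].round(2)[[0,5]],'F',st['force'].round(1),'w',round(st['width'],3))
E
python3 - <<'E'
from h import *
print(grip_depth,toolR(read_state()).round(3)); go([.441,.2895,.17],4)
E
```

```text
0.0187 [[-0.35   0.     0.937]
 [-0.937  0.    -0.35 ]
 [-0.    -1.    -0.   ]]
turn(tool deg) [ -0.  -24.5  -0. ] shift now-axes mm [124.4  42.6 311.7] shift after turn mm [242.5  42.6 232.1] t 0.7 tcp [0.1926 0.5152 0.2313] q6 [ 1.5  -0.28] F [-0.6 -0.4  0.4] w 0.996
```

```bash
python3 -m jog '[[0,0,0,0,-8.17,0,0.08],[0,0,0,0,-8.17,0,0.08],[0,0,0,0,-8.16,0,0.08],[0.045,0,0.043,0,0,0,0.08],[0.045,0,0.043,0,0,0,0.08],[0.045,0,0.043,0,0,0,0.08],[0.045,0,0.043,0,0,0,0.08],[0.045,0.02,0.043,0,0,0,0.08]]'; python3 -c "
from h import *
go([.441,.2895,.055],4)"
```

```text
t: 1.5
tool_pos: [0.3816, 0.3518, 0.2175]
tool_rot: [0.526, -0.522, 0.475, -0.475]
force: [0.5, 2.0, 0.8]
width: 0.937
turn(tool deg) [-0.19  1.67 -0.2 ] shift now-axes mm [ 68.4 143.8  52.5] shift after turn mm [ 66.3 143.8  54.9] t 1.5 tcp [0.3816 0.3518 0.2175] q6 [1.05 0.62] F [0.5 2.  0.8] w 0.937
```

```bash
python3 -m jog '[[0.034,0,0.027,0,1.7,0,0.045],[0.033,0.02,0.027,0,0,0,0.045],[0,0.02,0,0,0,0,0.045],[0,0,0,0,0,0,0.045]]'; python3 -c "
from h import *
go([.441,.2895,.055],4); snap('top','t1'); snap('scene','s1')
a=cv2.imread('pics/t1.png')[200:260,210:290];b=cv2.imread('pics/s1.png')[140:250,170:260]
o=np.zeros((440,800,3),np.uint8);o[:300,:400]=cv2.resize(a,None,fx=5,fy=5);o[:,410:770]=cv2.resize(b,None,fx=4,fy=4);cv2.imwrite('pics/c4.png',o)"
```

```text
t: 1.9
tool_pos: [0.4465, 0.2818, 0.1751]
tool_rot: [0.516, -0.514, 0.485, -0.485]
force: [0.1, 0.2, -0.7]
width: 0.526
turn(tool deg) [-0.15 -0.54 -0.12] shift now-axes mm [ -7.8 101.4  -5.2] shift after turn mm [ -8.1 101.4  -4.9] t 1.9 tcp [0.4465 0.2818 0.1751] q6 [0.86 0.77] F [ 0.1  0.2 -0.7] w 0.526
```

View pics/c4.png

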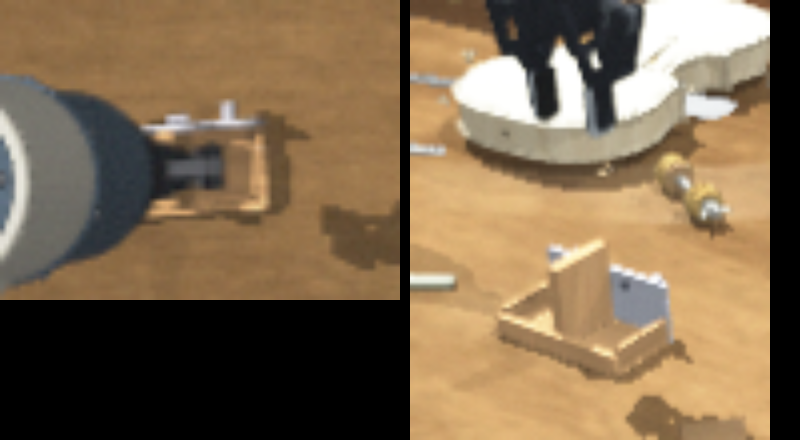

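The gripper hangs above the tray (left crop, around (190,165)). Next I correct its position and descend.

```bash
python3 -m jog '[[-0.008,0.02,-0.005,0,-0.5,0,0.045],[0,0.02,0,0,0,0,0.045],[0,0,0,0,0,0,0.045]]'; python3 -c "
from h import *
go([.441,.2895,.055],4)"
```

```text
t: 2.3
tool_pos: [0.4426, 0.2956, 0.1419]
tool_rot: [0.525, -0.513, 0.48, -0.481]
force: [-0.0, -0.6, 0.6]
width: 0.526
turn(tool deg) [-0.78  0.38 -0.53] shift now-axes mm [ 6.6 68.1 -3. ] shift after turn mm [ 6.  68.2 -2. ] t 2.3 tcp [0.4426 0.2956 0.1419] q6 [0.89 0.76] F [-0.  -0.6  0.6] w 0.526
```

```bash
python3 -m jog '[[0.006,0,-0.002,-0.8,0,-0.5,0.045],[0,0,0,0,0,0,0.045],[0,0,0,0,0,0,0.045]]'; python3 -c "
from h import *
go([.441,.2895,.055],4)"
```

```text
t: 2.6
tool_pos: [0.4418, 0.2916, 0.1462]
tool_rot: [0.521, -0.518, 0.479, -0.48]
force: [-0.1, 0.1, 0.9]
width: 0.526
turn(tool deg) [-0.21  0.58 -0.17] shift now-axes mm [ 2.2 72.5 -1.2] shift after turn mm [ 2.  72.5 -0.9] t 2.6 tcp [0.4418 0.2916 0.1462] q6 [0.88 0.77] F [-0.1  0.1  0.9] w 0.526
```

```bash
python3 -m jog '[[0.002,0.02,-0.001,-0.2,0.5,-0.2,0.045],[0,0.02,0,0,0,0,0.045],[0,0.02,0,0,0,0,0.045],[0,0.008,0,0,0,0,0.045],[0,0,0,0,0,0,0.045],[0,0,0,0,0,0,0.045]]'; python3 -c "
from h import *
go([.441,.2895,.055],4)"
```

```text
t: 3.2
tool_pos: [0.4446, 0.2925, 0.0827]
tool_rot: [0.522, -0.514, 0.481, -0.482]
force: [0.1, -0.2, 0.4]
width: 0.532
turn(tool deg) [-0.54  0.1  -0.36] shift now-axes mm [ 2.7  9.  -3.9] shift after turn mm [ 2.7  9.  -3.8] t 3.2 tcp [0.4446 0.2925 0.0827] q6 [0.88 0.76] F [ 0.1 -0.2  0.4] w 0.532
```

Sign slip in my helper: the TCP lies below the grasp point. I'll fix that and carry on down.

```bash
sed -i 's/-gd\*Rt/+gd*Rt/' h.py; python3 -m jog '[[0.003,0.015,-0.004,-0.5,0,-0.4,0.045],[0,0.015,0,0,0,0,0.045],[0,0.012,0,0,0,0,0.045],[0,0,0,0,0,0,0.045],[0,0,0,0,0,0,0.045]]'; python3 -c "
from h import *
go([.441,.2895,.055],4)"
```

```text
t: 3.7
tool_pos: [0.4423, 0.2906, 0.0418]
tool_rot: [0.519, -0.516, 0.481, -0.482]
force: [0.3, 0.5, 0.4]
width: 0.526
turn(tool deg) [-0.26  0.12 -0.15] shift now-axes mm [ 1.   5.4 -1.4] shift after turn mm [ 1.   5.5 -1.4] t 3.7 tcp [0.4423 0.2906 0.0418] q6 [0.88 0.76] F [0.3 0.5 0.4] w 0.526
```

```bash
python3 -m jog '[[0.001,0.0055,-0.001,-0.2,0,-0.1,0.045],[0,0,0,0,0,0,0.045],[0,0,0,0,0,0,0],[0,0,0,0,0,0,0],[0,0,0,0,0,0,0],[0,0,0,0,0,0,0],[0,0,0,0,0,0,0],[0,0,0,0,0,0,0]]'; python3 -c "
from h import *
go([.441,.2895,.055],4)"
```

```text
t: 4.5
tool_pos: [0.4423, 0.2905, 0.0379]
tool_rot: [0.519, -0.516, 0.482, -0.482]
force: [-0.6, -0.1, 0.5]
width: 0.129
turn(tool deg) [-0.21  0.14 -0.19] shift now-axes mm [ 0.9  1.6 -1.4] shift after turn mm [ 0.9  1.6 -1.4] t 4.5 tcp [0.4423 0.2905 0.0379] q6 [0.88 0.77] F [-0.6 -0.1  0.5] w 0.129
```

```bash
python3 -m jog '[[0,-0.03,0,0,0,0,0],[0,-0.04,0,0,0,0,0],[0,-0.04,0,0,0,0,0],[0,0,0,0,6.2,0,0],[0,0,0,0,6.2,0,0],[0,0,0,0,6.2,0,0],[0,0,0,0,0,0,0]]'
cat >> h.py <<'E'
def rk(x,y=0,tz=.1,yaw=-14.8):
    """tray origin wanted at rack x,y and underside height tz"""
    p=(.597+x+.0014)*RX+(-.0252+y)*RS
    go([p[0],p[1],tz+.0379+grip_depth],yaw)
    st=read_state();t=st['tool_pos'];print('rack x,y of tray mm',(1000*(t[:2]@RX-.597-.0014)).round(1),(1000*(t[:2]@RS+.0252)).round(1),'tab z',(1000*(t[2]-.0379+.027)).round(1),'F rack',(st['force'][:2]@RX).round(1),(st['force'][:2]@RS).round(1),st['force'][2].round(1))
E
python3 -c "
from h import *
rk(-.075,0,.103)"
```

```text
t: 5.2
tool_pos: [0.4397, 0.2883, 0.1499]
tool_rot: [0.429, -0.43, 0.562, -0.561]
force: [-0.7, 0.8, -1.4]
width: 0.134
turn(tool deg) [ 0.14 -0.4   0.06] shift now-axes mm [415.1   9.  174.9] shift after turn mm [416.3   9.  171.9] t 5.2 tcp [0.4397 0.2883 0.1499] q6 [0.88 0.43] F [-0.7  0.8 -1.4] w 0.134
rack x,y of tray mm -246.9 416.3 tab z 139.0 F rack -0.9 0.6 -1.4
```

```bash
python3 -m jog '[[0.03,0,0.01,0,0,0,0],[0.045,0,0.01,0,0,0,0],[0.045,0,0.01,0,0,0,0],[0.045,0,0.01,0,0,0,0],[0.045,0,0.01,0,0,0,0],[0.045,0,0.01,0,0,0,0],[0.045,0,0.01,0,0,0,0],[0,0,0,0,0,0,0]]'; python3 -c "
from h import *
rk(-.075,0,.103)"
```

```text
t: 6.0
tool_pos: [0.4285, -0.0301, 0.1471]
tool_rot: [0.435, -0.441, 0.556, -0.554]
force: [0.4, 1.1, -1.6]
width: 0.134
turn(tool deg) [0.39 1.31 0.25] shift now-axes mm [107.9   5.9  99. ] shift after turn mm [105.6   6.2 101.4] t 6.0 tcp [ 0.4285 -0.0301  0.1471] q6 [0.3  1.04] F [ 0.4  1.1 -1.6] w 0.134
rack x,y of tray mm -176.4 105.6 tab z 136.2 F rack 0.2 1.2 -1.6
```

```bash
python3 -m jog '[[0.03,0,0.02,0.3,1.3,0.2,0],[0.03,0,0.02,0,0,0,0],[0.025,0,0.02,0,0,0,0],[0.01,0.003,0.02,0,0,0,0],[0,0,0,0,0,0,0],[0,0,0,0,0,0,0]]'; python3 -c "
from h import *
rk(-.075,0,.103)"
```

```text
t: 6.6
tool_pos: [0.4828, -0.1462, 0.1418]
tool_rot: [0.434, -0.436, 0.559, -0.556]
force: [-0.0, 0.2, -1.7]
width: 0.132
turn(tool deg) [ 0.29  0.81 -0.01] shift now-axes mm [ 7.5  0.8 19.2] shift after turn mm [ 7.2  0.9 19.3] t 6.6 tcp [ 0.4828 -0.1462  0.1418] q6 [0.02 1.31] F [-0.   0.2 -1.7] w 0.132
rack x,y of tray mm -94.3 7.2 tab z 130.9 F rack -0.1 0.2 -1.7
```

```bash
python3 -m jog '[[0.007,0,0.008,0.3,0.8,0,0],[0,0,0,0,0,0,0],[0,0,0,0,0,0,0]]'; python3 -c "
from h import *
rk(-.075,0,.103); snap('top','t2'); snap('scene','s2')
a=cv2.imread('pics/t2.png')[160:240,340:420];b=cv2.imread('pics/s2.png')[150:270,320:415]
o=np.zeros((600,800,3),np.uint8);o[:400,:400]=cv2.resize(a,None,fx=5,fy=5,interpolation=2);o[:480,410:790]=cv2.resize(b,None,fx=4,fy=4,interpolation=2);cv2.imwrite('pics/c5.png',o)"
```

```text
t: 6.9
tool_pos: [0.4886, -0.1539, 0.1416]
tool_rot: [0.432, -0.432, 0.56, -0.559]
force: [0.0, -1.4, -0.9]
width: 0.128
turn(tool deg) [ 0.02  0.2  -0.02] shift now-axes mm [ 1.3  0.7 11.7] shift after turn mm [ 1.2  0.7 11.7] t 6.9 tcp [ 0.4886 -0.1539  0.1416] q6 [0.   1.32] F [ 0.  -1.4 -0.9] w 0.128
rack x,y of tray mm -86.7 1.2 tab z 130.7 F rack 0.4 -1.4 -0.9
```

View pics/c5.png

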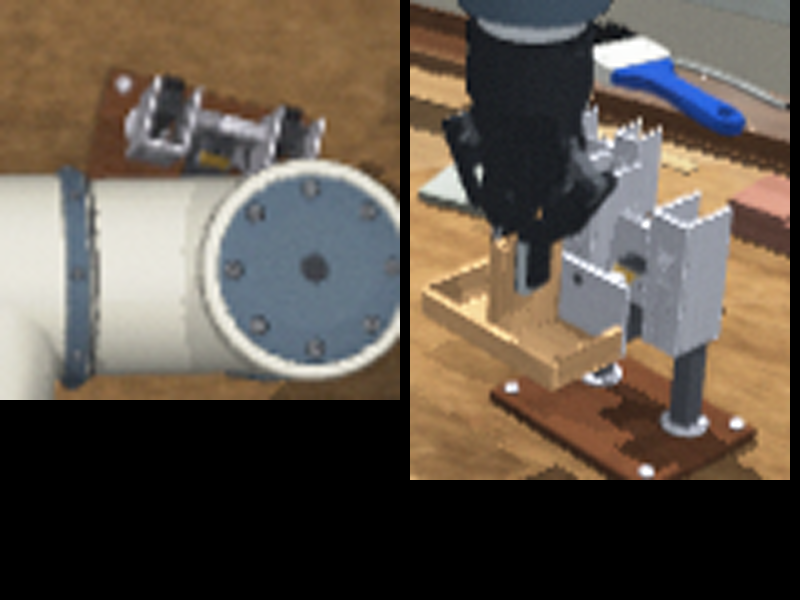

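```bash
python3 - <<'E' 2>/dev/null
from h import *
ds=np.array([get_image('scene')[1] for _ in range(5)]);ds[ds==0]=np.nan
W=cloud('scene',np.nan_to_num(np.nanmedian(ds,0)))[150:270,320:415].reshape(-1,3)
u=W[:,:2]@RX-.597;v=W[:,:2]@RS+.0252;z=W[:,2]
tz=read_state()['tool_pos'][2]-.0379;print('tz',tz)
k=(u<-.03)&(u>-.075)&(v<-.012)&(v>-.07)&(z>tz+.025)&(z<tz+.05);print(k.sum())
U,V,Z=u[k],v[k],z[k];m=abs(U-np.median(U))<.006
a=np.linalg.lstsq(np.c_[np.ones(m.sum()),V[m],Z[m]-tz-.035],U[m],rcond=None)[0];print('plate front u',a, 'expect',-86.7+32)
print('v min pct',np.percentile(V[m],[0,2,5,95,100]).round(4),'z max',np.percentile(Z[m],[95,100])-tz)
k=(u<-.04)&(u>-.14)&(v<-.05)&(v>-.07)&(z>tz-.005)&(z<tz+.018)
print('side',k.sum(),np.percentile(v[k],[0,5,25,50,75]).round(4),'zmin',np.percentile(z[k],[0,5])-tz)
k=(u<-.05)&(u>-.14)&(abs(v)<.07)&(z>tz-.005)&(z<tz+.03)
print('front u',np.percentile(u[k],[0,2,5]))
k=(u<-.06)&(u>-.14)&(abs(v)<.025)&(z>tz+.03)&(z<tz+.076)&(u<-.1)
k=(z>tz+.04)&(z<tz+.07)&(u<-.092)&(u>-.13)&(abs(v)<.02); print('div v',k.sum(),np.percentile(v[k],[2,50,98]),np.percentile(u[k],[2,10]))
E
```

```text
tz 0.10376046338120244
149
plate front u [-0.05392357 -0.01541298 -0.00032084] expect -54.7
v min pct [-0.0604 -0.06   -0.0594 -0.0142 -0.012 ] z max [0.04899718 0.04977044]
side 138 [-0.0617 -0.061  -0.0604 -0.0598 -0.0593] zmin [-0.0012597   0.00062523]
front u [-0.11562388 -0.11479784 -0.11441285]
div v 115 [-0.01717203 -0.00637248  0.0043013 ] [-0.10865297 -0.10787357]
```

```bash
python3 -m jog '[[0.0015,0,0.015,0,0.5,0,0],[0,0,0.012,0,0,0,0],[0,0,0,0,0,0,0],[0,0,0,0,0,0,0]]'; python3 -c "
from h import *
rk(-.05,-.0005,.1035)"
```

```text
t: 7.65
tool_pos: [0.5152, -0.1624, 0.1417]
tool_rot: [0.43, -0.43, 0.562, -0.561]
force: [-0.3, -0.3, -2.2]
width: 0.132
turn(tool deg) [ 0.02 -0.31 -0.03] shift now-axes mm [0.2 0.3 8.8] shift after turn mm [0.3 0.3 8.8] t 7.65 tcp [ 0.5152 -0.1624  0.1417] q6 [-0.02  1.32] F [-0.3 -0.3 -2.2] w 0.132
rack x,y of tray mm -58.8 -0.2 tab z 130.8 F rack -0.2 -0.4 -2.2
```

```bash
python3 -m jog '[[0,0,0.005,0,0,0,0],[0,0,0.004,0,0,0,0],[0,0,0.003,0,0,0,0]]'; python3 -c "
from h import *
rk(-.036,-.0005,.1035)"; python3 -m jog '[[0,0,0.003,0,0,0,0],[0,0,0.002,0,0,0,0]]'; python3 -c "
from h import *
rk(-.036,-.0005,.1035)"
```

```text
t: 7.95
tool_pos: [0.5268, -0.1655, 0.1417]
tool_rot: [0.43, -0.43, 0.562, -0.561]
force: [-0.5, -0.0, -3.2]
width: 0.135
turn(tool deg) [ 0.05 -0.29 -0.04] shift now-axes mm [ 0.2  0.3 10.8] shift after turn mm [ 0.3  0.3 10.8] t 7.95 tcp [ 0.5268 -0.1655  0.1417] q6 [-0.02  1.33] F [-0.5 -0.  -3.2] w 0.135
rack x,y of tray mm -46.8 -0.2 tab z 130.8 F rack -0.5 -0.2 -3.2
t: 8.15
tool_pos: [0.532, -0.1669, 0.1417]
tool_rot: [0.43, -0.43, 0.562, -0.561]
force: [-0.3, -0.6, -2.1]
width: 0.133
turn(tool deg) [ 0.05 -0.29 -0.04] shift now-axes mm [0.2 0.3 5.4] shift after turn mm [0.2 0.3 5.4] t 8.15 tcp [ 0.532  -0.1669  0.1417] q6 [-0.02  1.33] F [-0.3 -0.6 -2.1] w 0.133
rack x,y of tray mm -41.4 -0.3 tab z 130.8 F rack -0.1 -0.7 -2.1
```

```bash
for i in 1 2; do python3 -m jog '[[0,0,0.002,0,0,0,0],[0,0,0.001,0,0,0,0]]' >/dev/null; python3 -c "
from h import *
rk(-.036,-.0005,.1035)" | tail -1; done; python3 -m jog '[[0,0,0.002,0,0,0,0],[0,0,0,0,0,0,0]]' >/dev/null;python3 -c "
from h import *
rk(-.036,-.0005,.1035)"
```

```text
rack x,y of tray mm -38.0 -0.2 tab z 130.8 F rack 0.4 -0.3 -1.5
rack x,y of tray mm -36.6 -0.4 tab z 130.4 F rack -5.2 1.4 1.0
turn(tool deg) [ 0.56 -0.32 -0.03] shift now-axes mm [-0.  -0.6  0.8] shift after turn mm [-0.  -0.6  0.8] t 8.75 tcp [ 0.5364 -0.1683  0.1408] q6 [-0.03  1.34] F [ 0.6 -0.3 -1.5] w 0.131
rack x,y of tray mm -36.8 -0.5 tab z 129.9 F rack 0.7 -0.1 -1.5
```

Contact came at rack x = -36.6 mm, against an expected butt at -48.5 mm, so the tabs are in and the plate has met the uprights. Next I push down gently.

```bash
python3 -m jog '[[0,0.002,0.0005,0.5,0,0,0],[0,0.002,0.0005,0,0,0,0]]' >/dev/null; python3 -c "
from h import *
rk(-.036,-.0005,.1035)"; for i in 1 2; do python3 -m jog '[[0,0.002,0,0,0,0,0],[0,0.002,0,0,0,0,0]]' >/dev/null; python3 -c "
from h import *
rk(-.036,-.0005,.1035)" ; done
```

```text
turn(tool deg) [ 0.04 -0.3   0.  ] shift now-axes mm [-0.2 -2.7  0.6] shift after turn mm [-0.2 -2.7  0.6] t 8.95 tcp [ 0.5365 -0.1686  0.1387] q6 [-0.03  1.33] F [-8.2  3.6  6.2] w 0.134
rack x,y of tray mm -36.6 -0.7 tab z 127.8 F rack -8.8 1.4 6.2
turn(tool deg) [ 0.15 -0.29 -0.01] shift now-axes mm [-0.1 -6.   2.6] shift after turn mm [-0.1 -6.   2.6] t 9.15 tcp [ 0.5346 -0.168   0.1354] q6 [-0.03  1.33] F [-3.3  1.6  1.2] w 0.133
rack x,y of tray mm -38.6 -0.6 tab z 124.5 F rack -3.6 0.8 1.2
turn(tool deg) [ 0.07 -0.28 -0.02] shift now-axes mm [-0.1 -9.7  2.5] shift after turn mm [-0.1 -9.7  2.6] t 9.35 tcp [ 0.5347 -0.168   0.1317] q6 [-0.03  1.33] F [-2.3 -0.5 -1. ] w 0.132
rack x,y of tray mm -38.6 -0.6 tab z 120.8 F rack -2.1 -1.0 -1.0
```

```bash
for i in 1 2 3; do python3 -m jog '[[0,0.0015,0.0005,0,0,0,0]]' >/dev/null; python3 -c "
from h import *
rk(-.036,-.0005,.1035)" |tail -1; done
```

```text
rack x,y of tray mm -38.2 -0.6 tab z 118.8 F rack -4.1 1.6 2.5
rack x,y of tray mm -38.0 -0.7 tab z 118.5 F rack -13.3 3.1 17.6
rack x,y of tray mm -37.9 -0.7 tab z 118.6 F rack -10.5 2.9 13.5
```

```bash
python3 -m jog '[[0,0.0025,0,0,0,0,0]]' >/dev/null; python3 -c "
from h import *
rk(-.036,-.0005,.1035)" ; python3 -m jog '[[0,0.0025,0,0,0,0,0]]' >/dev/null; python3 -c "
from h import *
rk(-.036,-.0005,.1035)
snap('scene','s3')
b=cv2.imread('pics/s3.png')[160:270,330:410];cv2.imwrite('pics/c6.png',cv2.resize(b,None,fx=5,fy=5,interpolation=2))"
```

```text
turn(tool deg) [ 0.   -0.2   0.03] shift now-axes mm [ -0.3 -12.1   2. ] shift after turn mm [ -0.3 -12.1   2. ] t 9.75 tcp [ 0.5352 -0.1683  0.1293] q6 [-0.03  1.33] F [-10.1   6.4  17.2] w 0.133
rack x,y of tray mm -38.0 -0.8 tab z 118.4 F rack -11.4 3.6 17.2
turn(tool deg) [-0.09 -0.16  0.04] shift now-axes mm [ -0.3 -12.1   2. ] shift after turn mm [ -0.3 -12.1   2. ] t 9.85 tcp [ 0.5352 -0.1683  0.1293] q6 [-0.03  1.33] F [-9.2  5.8 15.8] w 0.129
rack x,y of tray mm -38.0 -0.8 tab z 118.4 F rack -10.4 3.3 15.8
```

View pics/c6.png

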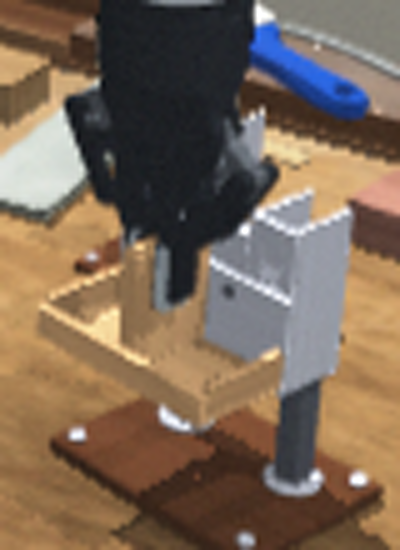

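```bash
python3 -m jog '[[0,0.0035,0,0,0,0,0],[0,0.0035,0,0,0,0,0]]' >/dev/null; python3 -c "
from h import *
rk(-.036,-.0005,.1035)"; python3 -m jog '[[0,0.004,0.001,0,0,0,0],[0,0.004,0.001,0,0,0,0]]' >/dev/null; python3 -c "
from h import *
rk(-.036,-.0005,.1035)"; python3 - <<'E' 2>/dev/null
from h import *
ds=np.array([get_image('scene')[1] for _ in range(4)]);ds[ds==0]=np.nan
W=cloud('scene',np.nan_to_num(np.nanmedian(ds,0)))[160:270,330:410].reshape(-1,3)
u=W[:,:2]@RX-.597;v=W[:,:2]@RS+.0252;z=W[:,2];tz=read_state()['tool_pos'][2]-.0379;print('tz',tz)
k=(u<-.03)&(u>-.105)&(v<-.057)&(v>-.066)&(z>.06)&(z<.13);print('lip z',np.percentile(z[k],[0,3,97,100])-tz)
k=(u<-.028)&(u>-.048)&(v<-.012)&(v>-.056)&(z>tz+.03)&(z<tz+.06);print('plate',np.percentile(z[k],[90,97,100])-tz,np.median(u[k]))
E
```

```text
turn(tool deg) [-0.38 -0.08  0.07] shift now-axes mm [ -0.3 -12.4   2. ] shift after turn mm [ -0.3 -12.4   1.9] t 10.1 tcp [ 0.5352 -0.1683  0.129 ] q6 [-0.02  1.33] F [-14.2   7.3  20.9] w 0.132
rack x,y of tray mm -37.9 -0.8 tab z 118.1 F rack -15.6 3.4 20.9
turn(tool deg) [-0.49  0.    0.1 ] shift now-axes mm [ -0.4 -12.6   1.9] shift after turn mm [ -0.4 -12.6   1.7] t 10.3 tcp [ 0.5354 -0.1685  0.1288] q6 [-0.02  1.33] F [-18.3   8.5  26.5] w 0.128
rack x,y of tray mm -37.7 -0.9 tab z 117.9 F rack -19.9 3.6 26.5
tz 0.0909358881850018
lip z [-8.61810801e-05  9.74198675e-04  2.12415672e-02  2.18135369e-02]
plate [0.0573261  0.05862535 0.05995927] -0.042343730365052124
```

Resistance is firm at 26 N with no further travel. The tray underside is at 91 mm, which agrees with a head shift of about +11 mm and with the uprights' tops at 175 mm. I'll unload and release.

```bash
python3 -m jog '[[0,0,0,0,0,0,0],[0,-0.0003,-0.0005,0,0,0,0],[0,0,0,0,0,0,0.02],[0,0,0,0,0,0,0.04],[0,0,0,0,0,0,0.045],[0,0,0,0,0,0,0.045],[0,0,0,0,0,0,0.045]]'; python3 -c "
from h import *
rk(-.036,-.0005,.091)"
```

```text
t: 11.2
tool_pos: [0.5381, -0.1691, 0.1308]
tool_rot: [-0.435, 0.429, -0.555, 0.565]
force: [-0.2, 0.4, 0.5]
width: 0.529
turn(tool deg) [-0.93  0.04  0.1 ] shift now-axes mm [-0.3  1.8 -1. ] shift after turn mm [-0.3  1.9 -1. ] t 11.2 tcp [ 0.5381 -0.1691  0.1308] q6 [-0.02  1.33] F [-0.2  0.4  0.5] w 0.529
rack x,y of tray mm -35.0 -0.8 tab z 119.9 F rack -0.3 0.4 0.5
```

Free with no load. Retreat straight up, then back clear of the view.

```bash
python3 -m jog '[[0,-0.01,0,0,0,0,0.045],[0,-0.02,0,0,0,0,0.045],[0,-0.03,0,0,0,0,0.045],[0,-0.03,0,0,0,0,0.045],[0,-0.03,-0.02,0,0,0,0.045],[-0.04,0,-0.03,0,0,0,0.045],[-0.045,0,-0.03,0,0,0,0.045],[-0.045,0,-0.03,0,0,0,0.045]]';python3 -m jog '[[-0.045,0,-0.03,0,0,0,0.045],[-0.045,0,-0.01,0,0,0,0.045],[-0.045,0,0,0,0,0,0.045],[0,0,0,0,0,0,0.045]]'; python3 - <<'E' 2>/dev/null
from h import *
snap('scene','s4');snap('top','t4')
a=cv2.imread('pics/t4.png')[160:220,340:420];b=cv2.imread('pics/s4.png')[165:270,330:410]
o=np.zeros((530,800,3),np.uint8);o[:300,:400]=cv2.resize(a,None,fx=5,fy=5,interpolation=2);o[:525,400:800]=cv2.resize(b,None,fx=5,fy=5,interpolation=2);cv2.imwrite('pics/c7.png',o)
for n in('scene','top'):
    ds=np.array([get_image(n)[1] for _ in range(6)]);ds[ds==0]=np.nan
    W=cloud(n,np.nan_to_num(np.nanmedian(ds,0))).reshape(-1,3)
    u=W[:,:2]@RX-.597;v=W[:,:2]@RS+.0252;z=W[:,2]
    k=(u<-.01)&(u>-.065)&(abs(v)<.012)&(z>.13)&(z<.19);print(n,'div top',k.sum(),np.percentile(z[k],[50,90,97]))
    k=(u<-.03)&(u>-.105)&(v<-.05)&(v>-.066)&(z>.07)&(z<.13);print('lip z',np.percentile(z[k],[0,3,50,97,100]))
    k=(u<-.09)&(u>-.115)&(abs(v)<.06)&(z>.07)&(z<.13)
    print('front lip v,z slope',np.polyfit(v[k],z[k],1),np.percentile(z[k],[3,97]))
    k=(u>-.055)&(u<-.025)&(v<-.015)&(v>-.055)&(z>.12)&(z<.15);print('plate u,z',np.median(u[k]),np.percentile(z[k],[95,99]))
E
```

```text
t: 12.0
tool_pos: [0.4649, -0.0211, 0.258]
tool_rot: [-0.433, 0.425, -0.556, 0.568]
force: [-0.0, 0.5, 0.3]
width: 0.525
t: 12.4
tool_pos: [0.4607, 0.1232, 0.2623]
tool_rot: [-0.437, 0.423, -0.554, 0.568]
force: [-1.1, -1.1, 0.6]
width: 0.525
scene div top 223 [0.14946528 0.16148929 0.16218001]
lip z [0.08951133 0.09007906 0.10180891 0.11149686 0.11198101]
```

View pics/c7.png

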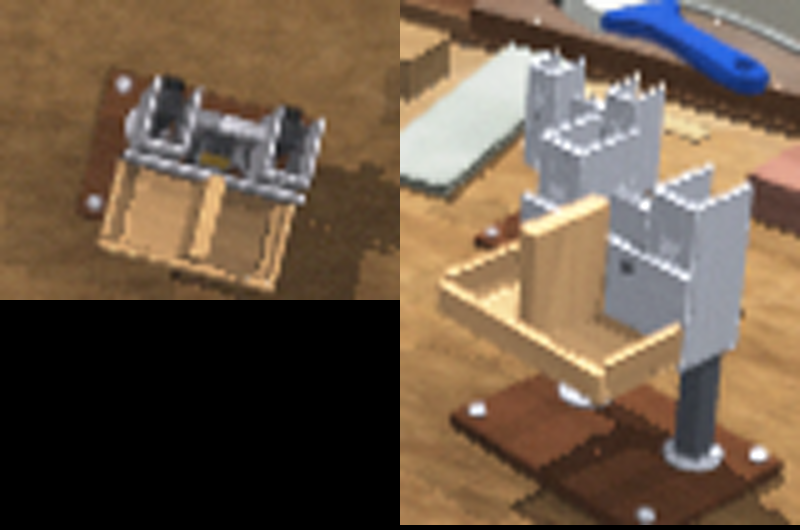

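Run:
```python
from h import *
for n,(x,y) in(('scene',(368,229)),('top',(380.5,198))):
    W=cloud(n,np.nan_to_num(np.load(f'pics/{n}_d.npy')));x=int(x)
    w=W[y-4:y+5,x-2:x+3];u=w[...,:2]@RX-.597;print(n);print((w[...,2]*1000).round(0));print((u*1000).round(0))
print(read_state()['t'])
```

```text
scene
[[85. 83. 81. 74. 73.]
 [81. 69. 71. 71. 85.]
 [66. 95. 95. 95. 86.]
 [86. 94. 95. 95. 86.]
 [86. 91. 93. 93. 86.]
 [85. 89. 90. 90. 85.]
 [85. 86. 87. 86. 85.]
 [86. 86. 86. 85. 86.]
 [83. 85. 84. 86. 86.]]
[[  9.  14.  17.  29.  33.]
 [  9.  27.  27.  29.  13.]
 [ 25. -10.  -8.  -5.   8.]
 [ -4. -12. -12. -10.   5.]
 [ -8. -13. -13. -10.   1.]
 [-10. -13. -13. -11.  -3.]
 [-14. -13. -13.  -9.  -6.]
 [-19. -17. -16. -12. -11.]
 [-19. -19. -17. -17. -15.]]
top
[[85. 88. 87. 88. 85.]
 [87. 88. 87. 88. 88.]
 [85. 87. 90. 87. 87.]
 [87. 96. 96. 98. 87.]
 [85. 92. 97. 98. 88.]
 [89. 88. 87. 89. 87.]
 [89. 87. 87. 87. 88.]
 [11. 10. 12. 81. 86.]
 [11. 11.  9. 10. 14.]]
[[  1.   1.   2.   3.   4.]
 [ -3.  -2.  -1.  -0.   0.]
 [ -6.  -5.  -5.  -3.  -3.]
 [ -9. -10.  -9.  -8.  -6.]
 [-12. -12. -12. -11.  -9.]
 [-16. -15. -14. -14. -13.]
 [-19. -18. -18. -17. -16.]
 [-14. -14. -13. -19. -19.]
 [-18. -17. -16. -15. -15.]]
12.8
```

The free pin top stood at about 95.5 mm and the tray underside is now at about 90 mm. The pin is therefore pressed about 5 mm, which means home and locked. Handing in.

```bash
python3 -c "
from station import *
print(finish_job())"
```

```text
the job is handed in; nothing more can be done
None
```

The tray is hanging on the larger rack and, by every check I could make, is fully home and locked. I handed the job in at 12.8 s of robot time; it reports no verdict.

**Entry:** I gripped the tray by its divider and tried the tabs at 130.8 mm. They entered on the first try, and the plate met the uprights with about 5 N.

**Push down:** It went down about 12 mm to a firm stop. The highest reading was about 27 N upward and 20 N rearward (roughly 33 N together), against the 45 N limit. I then released the tray, and the arm ended well clear of it.

**Last checks:**
- **Hang:** With the gripper away, the last pictures show the tray hanging with its plate on the uprights.
- **Height:** Its underside is at about 90 mm. That fits a head shift of about +10 to +11 mm.
- **Pin:** The free pin top measured about 95.5 mm beforehand, so the tray presses it about 5 mm, as expected when locked.

**Not confirmed:**
- I saw no distinct snap in the force readings and could not read the pin directly, so the lock is inferred from those heights.
- I did not re-measure the other things on the bench; no unexpected contact showed in the forces.
- The last top-camera height measurement failed, so the final heights come from the scene camera alone.

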